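# Hook the latch plate that locks the vial tray

## Robot

A 6-joint arm with a two-finger parallel gripper is mounted at the origin on the work surface. World frame = base frame: x ahead of the robot, y to its left, z up, the work surface at z = 0. Lengths are in mm, angles in rad, forces in N, time in s.
With the tool pointing down it reaches from about 275 to 750 mm from the base axis. Payload 10.2 kg.
Tool frame: the origin (TCP) lies midway between the tips of the shut fingers; the grasp point (between the pads) lies grip_point_offset behind it (grip_point_offset is the distance from the TCP to the grasp point, in mm); z points along the fingers, y is the line along which they close (so a half turn about z gives the same grasp; the last joint's range is limited). The gripper opens to 85 mm and grips with 20 to 120 N. Pads are 22 mm wide; open, the fingers measure 114 mm over their backs; the gripper's body (76 mm by 85 mm) begins 54 mm behind the grasp point. The pads swing forward as they close: fully open they stand 13 mm farther back than shut.
Start: joints at [1.118, 0.313, 1.498, -0, 1.331, -0.223], TCP at [119.598, 511.202, 201.094] pointing down, gripper open.
Joint ranges: [-2.94, 2.94], [-0.97, 2.17], [0.19, 2.56], [-1.23, 4.37], [0.02, 3.11], [-2.88, 2.88]. Speed limits (rad/s): [2.39, 2.39, 3.01, 3.14, 3.14, 3.14].

## Interface

Orientations are given as a unit quaternion [x, y, z, w].
In Python, from workcell import get_state, grab_frame, close_job, cut_out, grip_point_offset gives the robot as it stands. The module is installed in compiled form; this text tells all that it offers.
- The arm moves only by the shell command python3 -m inch 'ROWS' [OPENING] [FORCE]. ROWS is JSON, a list of rows, each a list of 6 numbers: the shift along the tool's x, y, z in units of 25 mm (1.0 is 25 mm), then the turn, a rotation vector about the tool's x, y, z in units of 5 degrees (1.0 is 5 degrees). In form: [[dx, dy, dz, wx, wy, wz], ...]. A call has 1 to 20 rows; each row is the pose to reach, as a shift and turn from the pose commanded when the call began, along the tool's axes at that moment; what a row does not reach only later rows make up. A row lasts 1/8 s, in which the tool goes at most 62.5 mm and 10.7 degrees, less where a joint would pass 70% of its speed; a pose out of reach is approached as far as the arm can. A call with a gripper value outside its range is refused whole. OPENING is the finger opening in mm, from 0 to 85.4, set as the call begins (- or left out, the last holds). The fingers move at their own pace and stop on an object; FORCE is the grip in N (left out, the last holds). Time passes only in rows, so rows that repeat a pose let the fingers close. It gives the time, the measured TCP pose, the force, the opening and the grip force at its end, in the units of the state.
- get_state(): the state, without advancing time (a new reading comes with each control period).
- grab_frame(name): name is "scene" or "top" or "wrist"; returns a dict with "color" (384x512x3 uint8, blue, green, red), "depth" (384x512 float32, mm along the optical axis (not along the pixel's ray), 0 where there is no reading), "K" (3x3 intrinsics, pixels), "extrinsics" (4x4, takes a point from camera to world coordinates). Camera axes: x right, y down, z forward; pixel columns grow to the right and rows downward; lengths in mm; the calibration is good to about 2 mm. A picture is of the moment at which its call begins.
- close_job(): hands the job in; it is judged then, once.
Trained networks look in the newest picture that a camera, given by its name, has taken for a name from the list of things; names that differ only in an ending like _2 or _b are one class to them, and where a whole thing is asked for, a point or a joint stands for the part that bears it (a point fixed in the world has none). Each returns a list of dicts, best first, with "score" (0 to 1); they miss things now and then, are a little off and sometimes report something else, mostly with a low value. They report only what shows in the picture. A call takes as long as a camera call. They do not tell look-alikes from the thing itself.
- cut_out(camera, name): "pixels" (384x512 bool, what is visible of it) and "extent" ([centre column, centre row, width, height] in pixels, round what is visible of it).
The state is a dict: "t": time; "joint_positions": joint angles; "joint_velocities": joint speeds; "joint_efforts": joint torques, N m; "tool_pos": TCP position; "tool_rot": TCP orientation; "wrist_force": force on the tool from outside, world axes, zero at the start; "moment": the same for the moment, N m; "grip_width": finger opening in mm; "grip_force": force on a finger pad.
Only numpy, scipy, OpenCV 4.12 (cv2) and the standard library are available. Lean on these libraries where they do the work, as an engineer would, in place of code of your own. Each camera call takes 0.05 s, during which the arm holds its last target. There are 200 camera calls.

## Task

Lock the vial tray into its carrier with the loose steel latch plate: tilt the plate so its oblong eye goes over the wide head of the stud on the carrier's rail, then level it until it lies flat on the rail, its eye trapped under the head and its small hole down over the locating pin, and let go. The rail is not always clamped at the same place along the carrier, so feel for the stud gently instead of forcing the plate, and leave the two vials, the wrench and the dish lying nearby where they are.

Things in the scene. Friction and masses are not known exactly. Their poses are not given: they have to be found in the camera images.
- carrier: fixed aluminium tray carrier, base 248 x 174 x 6 mm; along its +y side a black 10 x 4 vial tray (y 46 to 138, up to z 45 mm; lip beside the rail up to z 24.5), along its -y side a plain latch rail 46 mm wide, x -56 to 148 (when in the middle), top at z 26 mm, carrying stud and pin at y 0. Origin on the bench under stud_mid; +x along the rail from stud to pin, z up. Over 30 N from the plate damages it
- stud_mid (a point): point fixed to the carrier on the rail top: middle of the stud's possible places. The real stud stands up to 18 mm from here along x (same y): the rail is clamped rigidly, differently each time, and no pose shows it; feel for it. Stud: round shank 8 mm thick, on it an oblong head 26 mm along x, 13 along y, 3 thick, underside 13 mm and top 16 mm above the rail top
- pin_mid (a point): point fixed to the carrier on the rail top: middle of the locating pin's possible places. The pin shifts with the rail just as the stud does, always exactly 127 mm from the stud in +x; it is 8 mm thick and 8 mm high, the last 1.5 mm tapered to 6 mm thick. Axes as the carrier's
- plate: loose steel latch plate, 0.25 kg give or take 30 percent, 4 mm thick, 160 mm long (x -19 to 141), 40 wide, with an ear (x 50 to 94, y 20 to 42) that covers the tray's lip. Origin on the underside in the middle of the eye; +x towards the pin hole, z up. Eye: rectangle 22.5 mm along x, 18 along y, too short for the head unless tilted. Seated, the origin is 2 mm (+-2) in +x of the real stud and +x is the carrier's +x
- eye_end (a point): middle of the eye's -x end edge on the underside, plate x -11.25; the bar outside it is 8 mm wide. At 30 to 35 degrees tilt, this end down and its edge 6 to 6.6 mm above the rail top, it slides in +x under the head, the eye's other end passing over it, until it meets the shank; then level. The pin hole is then 5.25 mm too far: nearly level, slide back 5.25 mm and lower
- tab (a point): point to grip on the plate's black upright tab, 34 mm above the underside at plate x 72, y 0; axes as the plate's. Tab 12 mm thick along plate x (grip across this), 30 mm wide along y, its top 50 mm above the underside
- pin_hole (a point): middle of the pin hole on the plate's underside, at plate x 125, y 0: a rectangular hole 12 mm along x, 14 mm along y; axes as the plate's
- vial_a: bystander: small glass vial, white cap, 23 mm across, 55 mm tall; origin at its underside; to be left where it is
- vial_b: bystander: small glass vial, blue cap, 23 mm across, 55 mm tall; origin at its underside; to be left where it is
- wrench: bystander: open-ended wrench, 140 mm long, lying flat; origin at its underside; to be left where it is
- dish: bystander: white porcelain dish, 70 mm across, 16 mm high; origin at its underside; to be left where it is
Mind the look-alikes: they are no part of the job. Leave any purple or turquoise look-alike of the plate alone.

How it is judged (in metres and radians):
At the end, for the whole second after the job is handed in: Plate let go, at rest, level within 0.035 rad on the rail: its origin and pin hole 24.5 to 28.5 mm above the carrier's origin, its origin at carrier x -21 to 25 mm, y within 5 mm, its length along the rail within 0.06 rad (z of plate in the frame of carrier between 0.0245 and 0.0285 m and z of pin_hole in the frame of carrier between 0.0245 and 0.0285 m and angle between plate's own z axis and vertical below 0.035 rad and x of plate in the frame of carrier between -0.021 and 0.025 m and y of plate in the frame of carrier between -0.005 and 0.005 m and angle between the x axis of plate and the x axis of carrier, either way round below 0.06 rad and linear speed of plate below 0.01 m/s and contact force between plate and the fingers below 0.2 N); the robot touches nothing.
It fails at once if the plate is pushed on the carrier, its rail, stud or pin with more than 30 N (contact force between plate and carrier above 30 N).
It fails at once if a bystander is moved more than 25 mm (distance of any of vial_a, vial_b, wrench, dish from where it was at the start of the episode above 0.025 m).
It also fails if it takes over 51 s, if anything falls off the work surface, if the arm or the gripper's body presses on something with over 40 N, if the wrist force passes 120 N, or if a joint passes its speed limit or range.

## Working session

There is one attempt and no reset: what is moved stays moved. The work goes in short steps, Python scripts to look and compute and a shell command to move; the robot and the scene stay as the last step left them, time stands still between calls to the robot, and variables do not carry over. Pictures are saved under pics/ and viewed, at most 10 in all, crops included, and the job is handed in when it is done.

```bash
mkdir -p pics; cat > h.py <<'E'
import numpy as np, cv2
from scipy.spatial.transform import Rotation as R
from workcell import *
def cloud(f):
    d=f["depth"];K=f["K"];v,u=np.mgrid[:d.shape[0],:d.shape[1]]
    p=np.stack([(u-K[0,2])*d/K[0,0],(v-K[1,2])*d/K[1,1],d],-1)
    E=f["extrinsics"];return p@E[:3,:3].T+E[:3,3]
E
python3 - <<'E'
from h import *
print(grip_point_offset, get_state())
ims=[]
for c in("scene","top"):
    f=grab_frame(c);np.savez(c+".npz",**f);P=cloud(f);im=f["color"].copy()
    for n in("plate","carrier","tab"):
        for o in cut_out(c,n)[:4]:
            m=o["pixels"]&(f["depth"]>0);
            print(c,n,round(o["score"],2),np.round(o["extent"]),np.round(np.median(P[m],0)),f["color"][m].mean(0).round() )
    ims.append(im)
im=np.vstack(ims);cv2.imwrite("pics/a.png",cv2.resize(ims[0],(800,600)));cv2.imwrite("pics/b.png",cv2.resize(ims[1],(800,600)))
E
```

```text
18.700000000000003 {'t': 0.0, 'joint_positions': array([ 1.11757123e+00,  3.13459045e-01,  1.49846572e+00, -8.30221184e-06,
        1.33098299e+00, -2.23391300e-01]), 'joint_velocities': array([-0.00055544,  0.00065636,  0.00072324, -0.00050695, -0.00106601,
        0.00013728]), 'joint_efforts': array([-5.62689274e-04, -4.12275267e+01, -2.59746695e+01, -2.07958469e-04,
        4.12357069e-03,  6.78606398e-07]), 'tool_pos': array([119.47707972, 510.91353325, 200.51969224]), 'tool_rot': array([ 1.14663127e-01,  9.93404215e-01, -6.21615327e-04, -2.14431810e-04]), 'wrist_force': array([-0.41720906,  0.1941667 ,  0.17983596]), 'moment': array([ 0.03655431,  0.00820889, -0.01705963]), 'grip_force': 0.0, 'grip_width': 85.41019369128328}
scene plate 0.85 [200. 167.  32.  39.] [ 258. -264.    4.] [104. 105.  56.]
scene plate 0.77 [137. 234.  74.  30.] [ 438. -468.    4.] [105.  62.  86.]
scene plate 0.7 [253. 242.  27.  57.] [ 575. -257.    4.] [114. 107. 106.]
scene carrier 0.9 [380. 206. 108.  81.] [618.  73.  26.] [86. 78. 74.]
scene tab 0.83 [251. 243.  32.  53.] [ 575. -258.    4.] [114. 107. 106.]
scene tab 0.73 [201. 166.  32.  44.] [ 257. -265.    4.] [109. 110.  66.]
scene tab 0.63 [136. 235.  69.  32.] [ 437. -469.    4.] [107.  67.  89.]
top plate 0.98 [344. 206.  46.  38.] [ 423. -469.    3.] [89. 54. 76.]
top plate 0.88 [276. 171.  26.  44.] [ 561. -252.    4.] [91. 86. 86.]
top plate 0.85 [281. 266.  19.  46.] [ 245. -266.    3.] [ 99. 101.  56.]
top carrier 0.81 [174. 163.  66.  75.] [578.  83.  25.] [69. 63. 60.]
top tab 0.93 [275. 170.  30.  44.] [ 560. -254.    4.] [92. 88. 88.]
top tab 0.78 [346. 205.  45.  39.] [ 422. -470.    4.] [88. 50. 73.]
top tab 0.76 [278. 268.  18.  53.] [ 244. -264.    4.] [ 99. 101.  55.]
```

View pics/a.png

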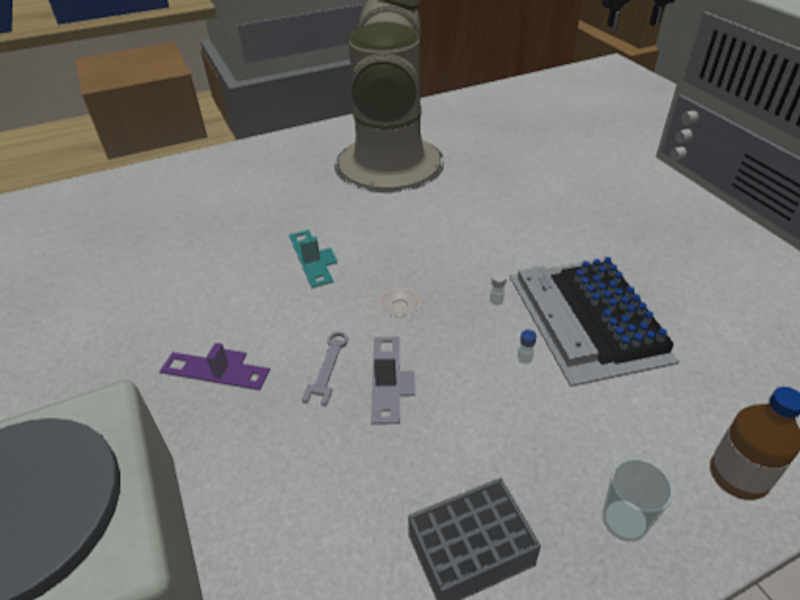

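View pics/b.png

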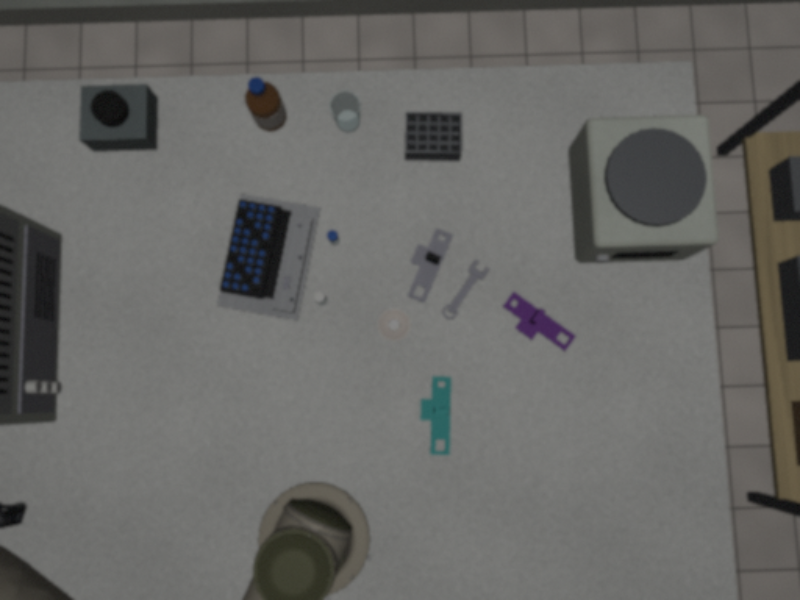

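The steel-grey plate is at top (430,265) / scene (387,380). The purple plate at top (540,320) and the turquoise one at (440,415) are the look-alikes. The grey one fits "steel with black tab". In the top view its larger eye is at the lower end and its ear is on the left. The rail is on the carrier's right side, with the stud near the robot end. Next I'll look with the wrist camera.

```bash
cat >> h.py <<'E'
def down(yaw_deg,tilt=0.):
    # tool y along horizontal yaw, tool z down; then tilt about plate y: raises +x end
    a=np.deg2rad(yaw_deg);y=np.array([np.cos(a),np.sin(a),0]);z=np.array([0,0,-1.]);x=np.cross(y,z)
    M=np.stack([x,y,z],1)   # tool x = -plate y
    return R.from_rotvec(np.deg2rad(tilt)*x)*R.from_matrix(M)   # rot about -plate y by +tilt raises +x
def plan(pos,rot):
    s=get_state();r=R.from_quat(s["tool_rot"])
    d=r.inv().apply(np.array(pos)-s["tool_pos"])/25;w=(r.inv()*rot).as_rotvec(degrees=True)/5
    print("t",round(s["t"],2),"row",np.round(np.r_[d,w],3).tolist(),"n>=",max(np.linalg.norm(d)/2.5,np.linalg.norm(w)/2.14).round(1))
E
python3 - <<'E'
from h import *
f=grab_frame("wrist");s=get_state();r=R.from_quat(s["tool_rot"]);E=f["extrinsics"]
print("cam in tool",r.inv().apply(E[:3,3]-s["tool_pos"]).round(1),(r.inv()*R.from_matrix(E[:3,:3])).as_matrix().round(2).tolist(),f["K"][0,0])
plan([600,40,280],down(-14))
plan([560,-190,200],down(-14))
E
```

```text
cam in tool [  64.8   -0.2 -172.2] [[0.0, -0.97, -0.26], [1.0, 0.0, 0.0], [-0.0, -0.26, 0.97]] 281.05870342755316
t 0.45 row [-23.004, -13.975, -3.157, -0.001, 0.001, 18.167] n>= 10.8
t 0.45 row [-23.542, -23.297, 0.044, -0.001, 0.001, 18.167] n>= 13.2
```

```bash
sed -i 's/deg2rad(tilt)\*x/deg2rad(-tilt)*x/; s/# rot about.*//; s/ *# tool x = -plate y//' h.py
python3 -m inch '[[-22.5,-12.5,2,0,0,18.2],[-22.5,-12.5,2,0,0,18.2],[-22.5,-12.5,2,0,0,18.2],[-22.5,-12.5,2,0,0,18.2],[-22.5,-12.5,2,0,0,18.2],[-22.5,-12.5,2,0,0,18.2],[-22.5,-12.5,2,0,0,18.2],[-22.5,-12.5,2,0,0,18.2],[-22.5,-12.5,2,0,0,18.2],[-22.5,-12.5,2,0,0,18.2],[-22.5,-12.5,2,0,0,18.2],[-22.5,-12.5,2,0,0,18.2],[-22.5,-12.5,2,0,0,18.2],[-22.5,-12.5,2,0,0,18.2]]'
python3 - <<'E'
from h import *
f=grab_frame("wrist");np.savez("wc.npz",**f);P=cloud(f)
cv2.imwrite("pics/c.png",cv2.resize(f["color"],(800,600)))
for n in("carrier","stud_mid","pin_mid","plate"):
    for o in cut_out("wrist",n)[:2]:
        m=o["pixels"]&(f["depth"]>0);print(n,o["score"],np.round(o["extent"]),np.median(P[m],0).round(1))
z=P[...,2]; print(np.histogram(z[f["depth"]>0],bins=np.arange(-6,60,3)))
E
```

```text
t: 2.2
tool_pos: [595.6, 79.7, 151.5]
tool_rot: [0.789, 0.615, 0.0, 0.0]
wrist_force: [-0.2, 0.5, 0.7]
grip_width: 85.4
grip_force: 0.0
carrier 0.8 [243. 168. 233. 158.] [590.1 101.   26.5]
stud_mid 0.78 [243. 167. 230. 156.] [590.6 100.9  26.5]
pin_mid 0.73 [244. 166. 231. 155.] [590.4 101.1  26.5]
(array([   96, 95940, 19608,  4305,  1067,   265,   381,   378,   369,
        2433, 11678,  8431,   297,   286,   409,   512,  3073,   633,
          63,   283,   322]), array([-6, -3,  0,  3,  6,  9, 12, 15, 18, 21, 24, 27, 30, 33, 36, 39, 42,
       45, 48, 51, 54, 57]))
```

View pics/c.png

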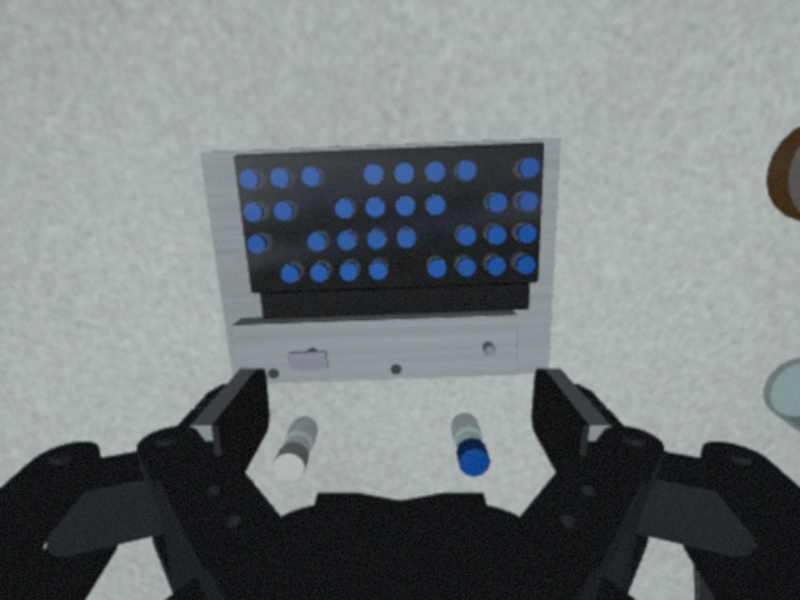

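The picture shows the stud head at (308,360) and the pin at (489,348). The vials are at (290,465) and (473,460). I'll measure the stud and pin, then move to the plate.

```bash
python3 - <<'E'
from h import *
f=np.load("wc.npz");P=cloud(f);g=cv2.cvtColor(f["color"],cv2.COLOR_BGR2GRAY)
v,u=np.mgrid[:384,:512]
z=P[...,2]
m=(abs(u-197)<22)&(abs(v-230)<12)&(z>37);h=P[m];print(m.sum(),u[m].min(),u[m].max(),v[m].min(),v[m].max(),h.mean(0),h[:,:2].min(0),h[:,:2].max(0))
m2=(abs(u-313)<9)&(abs(v-223)<8)&(z>30);p=P[m2];print(m2.sum(),p.mean(0),np.c_[u[m2],v[m2],z[m2].round(1)].mean(0))
# ray-plane for pixel centers
def ray(px,py,zz):
    K=f["K"];E=f["extrinsics"];d=E[:3,:3]@[(px-K[0,2])/K[0,0],(py-K[1,2])/K[1,1],1];return E[:3,3]+d*(zz-E[2,3])/d[2]
S=ray(u[m].mean(),v[m].mean(),42);Q=ray(u[m2].mean(),v[m2].mean(),34) if m2.any() else ray(313,223,34)
print(S,Q,np.linalg.norm((Q-S)[:2]),np.degrees(np.arctan2(*(Q-S)[1::-1])))
# rail front edge dir: points near z 26 mid rail ; tray box orientation via carrier base
rm=(abs(z-26)<3)&(u>140)&(u<335)&(v>195)&(v<245)
q=P[rm][:,:2].astype(np.float32);print(cv2.minAreaRect(q), np.median(P[rm][:,2]))
plan([550,-190,170],down(-24))
crop=cv2.resize(f["color"][195:250,140:350],None,fx=3.8,fy=3.8,interpolation=cv2.INTER_CUBIC);cv2.imwrite("pics/d.png",crop)
E
```

```text
288 184 211 221 240 [523.3575296   47.96903692  46.07368996] [507.77044537  37.90999761] [611.68260417 142.61057083]
42 [643.73742701  26.215631    46.60573368] [312.4047619  223.0952381   46.60952381]
[522.10044673  46.57603074  42.        ] [645.11070218  20.73980857  34.        ] 125.69420560289409 -11.861594106431818
((568.3831787109375, 39.4483642578125), (57.85001754760742, 206.9888916015625), 76.11506652832031) 25.12837188922515
t 2.45 row [-10.888, 0.846, -0.75, 0.002, -0.001, 1.972] n>= 4.4
```

View pics/d.png

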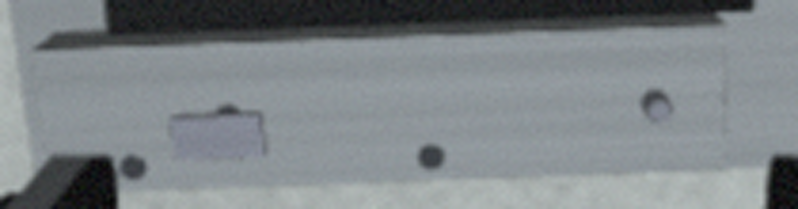

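```bash
python3 - <<'E'
from h import *
f=np.load("wc.npz");K=f["K"];E=f["extrinsics"]
def ray(p,zz):
    d=E[:3,:3]@[(p[0]-K[0,2])/K[0,0],(p[1]-K[1,2])/K[1,1],1];return (E[:3,3]+d*(zz-E[2,3])/d[2])[:2]
def ang(a,b):
    d=b-a;return np.degrees(np.arctan2(d[1],d[0])).round(2),np.linalg.norm(d).round(1)
c=lambda x,y:(140+(x+.5)/3.8-.5,195+(y+.5)/3.8-.5); b=lambda x,y:((x+.5)*.64-.5,(y+.5)*.64-.5)
S=ray(c(217,135.5),42);Q=ray(c(658,106),34);print(S,Q,ang(S,Q))
print("head",[ray(c(*q),42).round(1).tolist() for q in((171,117),(265,111),(265,156),(175,159))])
for l,p,q,z in(("back",(204,152),(560,139),6),("front",(234,383),(549,373),6),("tray",(237,156),(543,143),30),("left",(203,153),(234,383),6),("right",(560,139),(549,373),6)):
    A,B=ray(b(*p),z),ray(b(*q),z);print(l,A.round(1),B.round(1),ang(A,B))
E
```

```text
[522.05556721  46.13680865] [645.64750939  21.2898095 ] (np.float64(-11.37), np.float64(126.1))
head [[511.1, 54.6], [537.3, 49.9], [533.5, 36.9], [508.4, 42.2]]
back [486.7 197.5] [724.9 146.6] (np.float64(-12.06), np.float64(243.5))
front [448.7  29.4] [690.4 -22.2] (np.float64(-12.05), np.float64(247.2))
tray [515.6 186. ] [705.6 146.5] (np.float64(-11.73), np.float64(194.0))
left [485.8 197. ] [448.7  29.4] (np.float64(-102.49), np.float64(171.7))
right [724.9 146.6] [690.4 -22.2] (np.float64(-101.53), np.float64(172.3))
```

```bash
python3 -m inch '[[-10.9,0.85,-0.75,0,0,2],[-10.9,0.85,-0.75,0,0,2],[-10.9,0.85,-0.75,0,0,2],[-10.9,0.85,-0.75,0,0,2],[-10.9,0.85,-0.75,0,0,2],[-10.9,0.85,-0.75,0,0,2],[-10.9,0.85,-0.75,0,0,2]]'
python3 - <<'E'
from h import *
f=grab_frame("wrist");np.savez("wp.npz",**f);P=cloud(f)
cv2.imwrite("pics/e.png",cv2.resize(f["color"],(800,600)))
for n in("plate","tab"):
    for i,o in enumerate(cut_out("wrist",n)[:2]):
        m=o["pixels"]&(f["depth"]>0);print(n,o["score"],np.round(o["extent"]),np.median(P[m],0).round(1))
        if i==0:
            q=P[m];t=q[q[:,2]>40];print("top",len(t),t.mean(0).round(1),cv2.minAreaRect(t[:,:2].astype(np.float32)))
E
```

```text
t: 3.32
tool_pos: [550.2, -189.6, 169.8]
tool_rot: [0.839, 0.544, 0.0, -0.0]
wrist_force: [-0.0, -0.1, 0.2]
grip_width: 85.4
grip_force: 0.0
plate 0.9 [283. 218. 129.  60.] [ 566.3 -247.8    3.2]
top 310 [ 567.5 -257.1   48.5] ((567.3911743164062, -258.3843994140625), (29.5603084564209, 12.163633346557617), 65.90132904052734)
plate 0.52 [ 74. 285.  23.  18.] [ 263.7 -229.8    3.3]
tab 0.77 [285. 216. 126.  59.] [ 567.2 -248.4    3.3]
top 310 [ 567.5 -257.1   48.5] ((567.3911743164062, -258.3843994140625), (29.5603084564209, 12.163633346557617), 65.90132904052734)
tab 0.71 [ 75. 284.  22.  12.] [ 263.3 -229.7    3.2]
```

View pics/e.png

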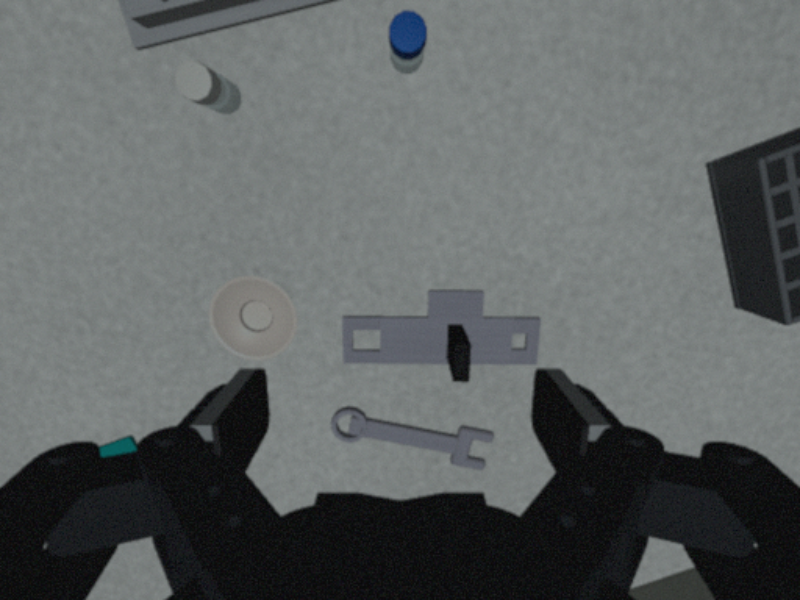

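The picture shows the steel plate with its eye at (367,340), pin hole at (519,341), tab at (458,352) and ear upward. The dish, wrench and vials are clear of it. This is the one meant.

```bash
python3 - <<'E'
from h import *
f=np.load("wp.npz");K=f["K"];E=f["extrinsics"]
def ray(p,zz):
    p=((p[0]+.5)*.64-.5,(p[1]+.5)*.64-.5)
    d=E[:3,:3]@[(p[0]-K[0,2])/K[0,0],(p[1]-K[1,2])/K[1,1],1];return (E[:3,3]+d*(zz-E[2,3])/d[2])[:2]
a,b=ray((367,340),4),ray((519,341.5),4);d=b-a
print(a,b,np.linalg.norm(d),np.degrees(np.arctan2(d[1],d[0])),a+d*72/125)
l,r=ray((343,340),4),ray((540,340),4);print(l,r,np.linalg.norm(r-l),l+(r-l)*91/160)
t=a+d*72/125
plan([*t,60],down(-24)); plan([*t,16],down(-24))
E
```

```text
[ 502.96135712 -229.71523749] [ 615.56686815 -281.35912793] 123.88338280696655 -24.637452444845948 [ 567.82213147 -259.46211839]
[ 485.10377025 -221.74993571] [ 631.62458661 -287.10493177] 160.43573521785828 [ 568.43748456 -258.92058972]
t 3.48 row [-2.271, 1.783, 4.393, -0.002, -0.001, -0.015] n>= 2.1
t 3.48 row [-2.271, 1.784, 6.153, -0.002, -0.001, -0.015] n>= 2.7
```

```bash
python3 -m inch '[[-2.27,1.78,3,0,0,0.08],[-2.27,1.78,3,0,0,0.08],[-2.27,1.78,5,0,0,0.08],[-2.27,1.78,6.15,0,0,0.08],[-2.27,1.78,6.15,0,0,0.08],[-2.27,1.78,6.15,0,0,0.08]]' 85 60
python3 -m inch '[[0,0,0,0,0,0],[0,0,0,0,0,0],[0,0,0,0,0,0],[0,0,0,0,0,0],[0,0,0,0,0,0],[0,0,0,0,0,0]]' 5 60
python3 -m inch '[[0,0,-1,0,0,0],[0,0,-3,0,0,0],[0,0,-5,0,0,0],[0,0,-5,0,0,0]]'
python3 - <<'E'
from h import *
f=grab_frame("wrist");cv2.imwrite("pics/f.png",cv2.resize(f["color"],(800,600)));np.savez("wg.npz",**f);print(get_state())
E
```

```text
t: 4.22
tool_pos: [568.4, -260.7, 17.7]
tool_rot: [0.841, 0.541, 0.0, 0.001]
wrist_force: [0.3, 0.8, 0.9]
grip_width: 84.5
grip_force: 0.0
t: 4.97
tool_pos: [567.6, -260.7, 16.4]
tool_rot: [0.841, 0.54, 0.0, 0.0]
wrist_force: [-1.6, 0.5, 4.3]
grip_width: 9.5
grip_force: 58.8
t: 5.48
tool_pos: [568.7, -261.5, 144.7]
tool_rot: [0.841, 0.541, 0.001, 0.003]
wrist_force: [0.0, -1.0, -3.0]
grip_width: 9.2
grip_force: 58.9
{'t': 5.525, 'joint_positions': array([-6.17907431e-01,  5.78016686e-01,  1.25742266e+00, -5.57730530e-06,
        1.30438186e+00, -1.89156306e-01]), 'joint_velocities': array([-0.00312098,  0.04576453,  0.05074146,  0.00037098, -0.00707978,
       -0.00090923]), 'joint_efforts': array([ 1.05270019e-01, -5.78932858e+01, -2.89587379e+01,  1.00597629e-02,
        1.07373807e-01,  2.61981158e-04]), 'tool_pos': array([ 567.65074831, -260.77909765,  141.78599187]), 'tool_rot': array([8.41347981e-01, 5.40493099e-01, 3.27570987e-04, 8.22929739e-04]), 'wrist_force': array([ 0.10962424,  0.11802948, -3.33320945]), 'moment': array([0.04482569, 0.0309234 , 0.03844553]), 'grip_force': 58.84136617183685, 'grip_width': 9.22974621781892}
```

View pics/f.png

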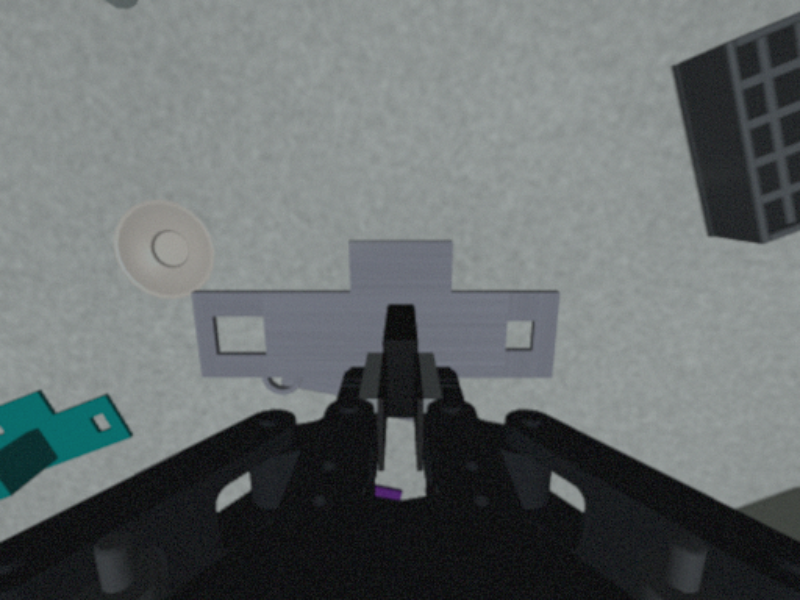

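The plate is firmly gripped and hangs level in the fingers, eye on the left. Next I'll work out where the plate sits in the tool and plan the approach.

```bash
cat >> h.py <<'E'
YAW=-12.0
S=np.array([522.1,46.2])       # stud estimate
ux=np.array([np.cos(np.deg2rad(YAW)),np.sin(np.deg2rad(YAW)),0]);uy=np.array([-ux[1],ux[0],0]);uz=np.array([0,0,1.])
T_EYE=np.array([0,-72.,16.4])  # plate origin in tool frame
PYAW=0.                        # plate yaw in tool (deg, about world z)
def tgt(xc,yc,zc,tilt,px=0.):
    "plate point (px,0,0) at rail coords (xc,yc from stud, zc above rail top)"
    rot=down(YAW-PYAW,tilt)
    w=np.r_[S,26]+xc*ux+yc*uy+zc*uz
    return w-rot.apply(T_EYE+np.array([0,px,0])),rot
def where(px=0.):
    s=get_state();r=R.from_quat(s["tool_rot"]);w=s["tool_pos"]+r.apply(T_EYE+[0,px,0])-np.r_[S,26]
    yx=r.apply([0,1,0]);print("t",round(s["t"],2),"rail xyz",np.round([w@ux,w@uy,w[2]],2),"tilt",np.degrees(np.arcsin(yx[2])).round(2),"F(rail axes)",np.round([s["wrist_force"]@ux,s["wrist_force"]@uy,s["wrist_force"][2]],1),"M",s["moment"].round(2),"grip",round(s["grip_width"],1))
E
python3 - <<'E'
from h import *
f=np.load("wg.npz");K=f["K"];s=get_state();r=R.from_quat(s["tool_rot"]);E=f["extrinsics"]
def ray(p,zt):
    p=((p[0]+.5)*.64-.5,(p[1]+.5)*.64-.5)
    d=E[:3,:3]@[(p[0]-K[0,2])/K[0,0],(p[1]-K[1,2])/K[1,1],1]
    d=r.inv().apply(d);o=r.inv().apply(E[:3,3]-s["tool_pos"]);return (o+d*(zt-o[2])/d[2])
for p in((240,335.5),(520,334.5),(196,335),(555,335),(400,241)):print(ray(p,12.4).round(1))
P=cloud(f)
for p in((290,335),(480,320),(400,270),(205,335),(545,335)):
    q=P[int(p[1]*.64),int(p[0]*.64)];print("depth pt",r.inv().apply(q-s["tool_pos"]).round(1))
plan(*tgt(-60,0,60,0))
E
```

```text
[ -0.1 -70.3  12.4]
[ 0.3 55.8 12.4]
[  0.1 -90.1  12.4]
[ 0.1 71.6 12.4]
[42.3  1.6 12.4]
depth pt [  0.6 -47.9  11.4]
depth pt [ 8.5 36.8  9.5]
depth pt [30.6  1.7 10.5]
depth pt [  1.  -85.   10.2]
depth pt [ 1.4 65.4  8.9]
t 5.53 row [10.515, -6.296, 1.561, 0.019, 0.006, -2.513] n>= 4.9
```

```bash
sed -i 's/^S=.*/S=np.array([522.1,46.2])-1.7*np.array([.978,-.208])/' h.py; python3 - <<'E'
from h import *
plan(*tgt(-40,0,70,32,-11.25))
E
```

```text
t 5.53 row [10.586, -5.972, -0.503, -6.355, 0.708, -2.445] n>= 4.9
```

```bash
python3 -m inch '[[3,-1.8,-1,0,0,-1],[6,-3.5,-1,-2,0,-2.4],[9,-5,-0.8,-4,0.4,-2.4],[10.59,-5.97,-0.5,-6.36,0.71,-2.44],[10.59,-5.97,-0.5,-6.36,0.71,-2.44],[10.59,-5.97,-0.5,-6.36,0.71,-2.44],[10.59,-5.97,-0.5,-6.36,0.71,-2.44],[10.59,-5.97,-0.5,-6.36,0.71,-2.44]]'
python3 - <<'E'
from h import *
where(-11.25);plan(*tgt(-40,0,20,32,-11.25))
f=grab_frame("wrist");cv2.imwrite("pics/g.png",cv2.resize(f["color"],(800,600)))
E
```

```text
t: 6.52
tool_pos: [541.8, 40.9, 153.0]
tool_rot: [0.748, 0.604, 0.173, 0.213]
wrist_force: [-0.6, -0.2, -3.0]
grip_width: 9.1
grip_force: 59.1
t 6.53 rail xyz [-39.94  -0.86  69.11] tilt 31.86 F(rail axes) [-0.5 -0.4 -3. ] M [ 0.06  0.46 -0.  ] grip 9.1
t 6.53 row [0.04, -1.041, 1.659, -0.027, 0.007, -0.027] n>= 0.8
```

View pics/g.png

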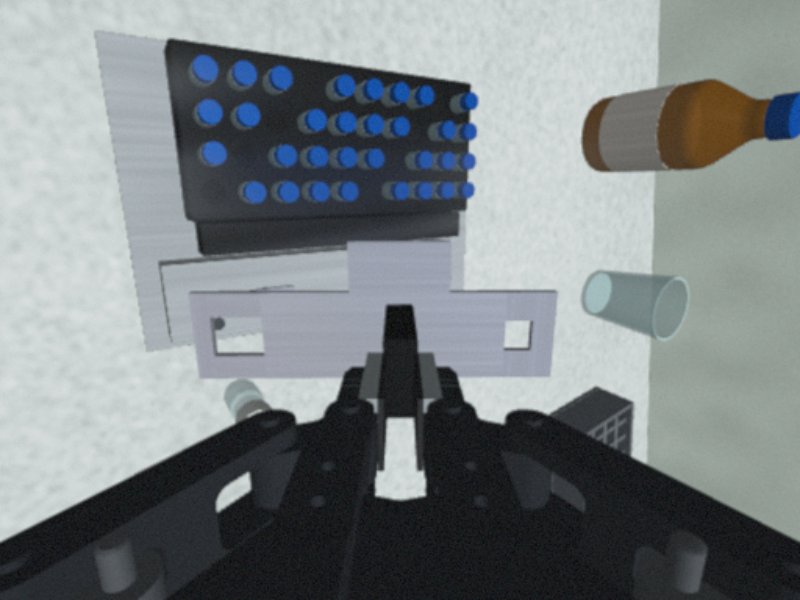

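The plate is tilted over the rail. The stud head is just visible at (275,288) behind the plate. I'll descend next.

```bash

python3 -m inch '[[0.04,-0.6,0.9,0,0,0],[0.04,-1.04,1.66,0,0,0],[0.04,-1.04,1.66,0,0,0],[0.04,-1.04,1.66,0,0,0]]'
python3 - <<'E'
from h import *
where(-11.25);plan(*tgt(-40,0,7,32,-11.25))
f=grab_frame("wrist");np.savez("wh.npz",**f);cv2.imwrite("pics/h.png",cv2.resize(f["color"][120:300,80:330],(800,576)))
E
```

```text
t: 7.08
tool_pos: [542.5, 42.6, 105.5]
tool_rot: [0.748, 0.604, 0.174, 0.214]
wrist_force: [-0.3, -0.0, -2.1]
grip_width: 9.1
grip_force: 59.2
t 7.08 rail xyz [-39.53   0.91  21.5 ] tilt 32.01 F(rail axes) [-0.3 -0.1 -2.1] M [ 0.11  0.52 -0.04] grip 9.1
t 7.08 row [-0.031, -0.323, 0.482, 0.001, -0.002, -0.019] n>= 0.2
```

View pics/h.png

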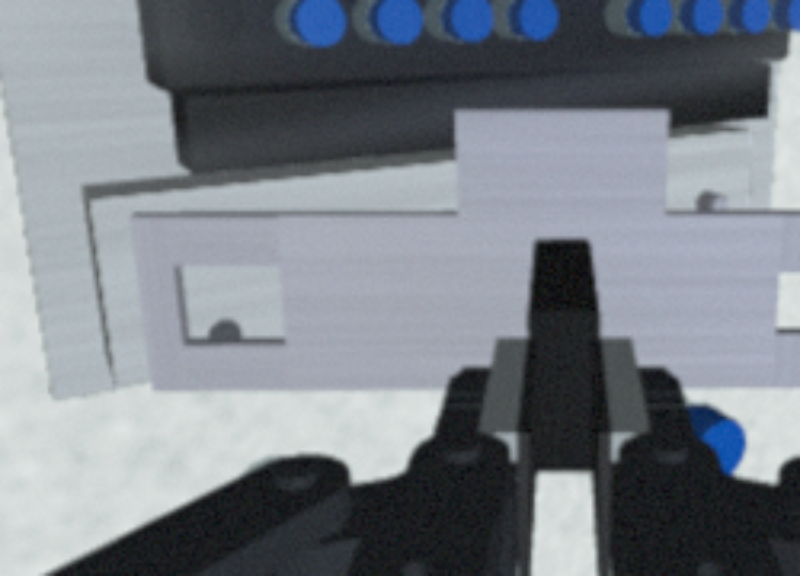

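```bash

python3 -m inch '[[-0.03,-0.32,0.48,0,0,0],[-0.03,-0.32,0.48,0,0,0],[-0.03,-0.32,0.48,0,0,0],[-0.03,-0.32,0.48,0,0,0]]' >/dev/null
python3 -c "
from h import *
where(-11.25)"
python3 -m inch '[[0,-0.03,0.05,0,0,0],[0,-0.03,0.05,0,0,0]]' >/dev/null
python3 -c "
from h import *
where(-11.25)"
python3 -m inch '[[0,-0.015,0.025,0,0,0],[0,-0.015,0.025,0,0,0]]' >/dev/null
python3 -c "
from h import *
where(-11.25)"
python3 -m inch '[[0,-0.01,0.017,0,0,0],[0,-0.01,0.017,0,0,0]]' >/dev/null
python3 -c "
from h import *
where(-11.25)"

```

```text
t 7.62 rail xyz [-40.34   0.64   6.94] tilt 32.0 F(rail axes) [ 0.2 -0.2 -2.8] M [ 0.12  0.44 -0.07] grip 9.0
t 7.88 rail xyz [-40.81   0.59   4.8 ] tilt 31.93 F(rail axes) [ 0.6 -0.1 -2.6] M [ 0.1   0.46 -0.03] grip 9.2
t 8.12 rail xyz [-40.79   0.6    4.02] tilt 31.93 F(rail axes) [-0.3  0.3 -2.9] M [ 0.1   0.52 -0.  ] grip 8.5
t 8.38 rail xyz [-40.59   0.6    3.66] tilt 31.95 F(rail axes) [ 0.2 -0.  -0.8] M [ 0.05  0.35 -0.02] grip 9.2
```

```bash
cat > w.sh <<'E'
python3 -c "
from h import *
where(-11.25)"
E
python3 -m inch '[[-0.02,0.05,-0.08,0,0,0],[-0.02,0.05,-0.08,0,0,0]]' >/dev/null; sh w.sh
python3 -m inch '[[0,0.12,0.075,0,0,0],[0,0.24,0.15,0,0,0],[0,0.24,0.15,0,0,0]]' >/dev/null; sh w.sh
python3 -m inch '[[0,0.07,0.044,0,0,0],[0,0.14,0.088,0,0,0],[0,0.14,0.088,0,0,0]]' >/dev/null; sh w.sh
python3 -m inch '[[0,0.07,0.044,0,0,0],[0,0.14,0.088,0,0,0],[0,0.14,0.088,0,0,0]]' >/dev/null; sh w.sh

```

```text
t 8.62 rail xyz [-40.65   0.06   6.13] tilt 31.95 F(rail axes) [-0.1 -0.6 -2.8] M [0.06 0.48 0.01] grip 9.0
t 9.0 rail xyz [-33.37   0.04   5.89] tilt 31.94 F(rail axes) [ 0.5  0.2 -2.1] M [0.1  0.49 0.04] grip 9.2
t 9.38 rail xyz [-29.38   0.07   5.92] tilt 31.94 F(rail axes) [ 0.4  0.7 -2.7] M [0.1  0.47 0.05] grip 9.3
t 9.75 rail xyz [-25.26   0.08   5.88] tilt 31.94 F(rail axes) [-0.2  0.3 -2.6] M [ 0.09  0.56 -0.  ] grip 9.0
```

```bash

python3 -m inch '[[0,0.07,0.044,0,0,0],[0,0.14,0.087,0,0,0],[0,0.14,0.087,0,0,0]]' >/dev/null; sh w.sh
python3 -m inch '[[0,0.07,0.044,0,0,0],[0,0.14,0.087,0,0,0],[0,0.14,0.087,0,0,0]]' >/dev/null; sh w.sh
python3 -m inch '[[0,0.05,0.031,0,0,0],[0,0.1,0.062,0,0,0],[0,0.1,0.062,0,0,0]]' >/dev/null; sh w.sh
python3 -m inch '[[0,0.05,0.031,0,0,0],[0,0.1,0.062,0,0,0],[0,0.1,0.062,0,0,0]]' >/dev/null; sh w.sh

```

```text
t 10.12 rail xyz [-21.14   0.05   5.9 ] tilt 31.94 F(rail axes) [-0.6 -0.3 -2. ] M [ 0.12  0.53 -0.03] grip 8.7
t 10.5 rail xyz [-17.     0.05   5.89] tilt 31.94 F(rail axes) [ 0.2 -1.2 -2.4] M [ 0.1   0.46 -0.01] grip 9.3
t 10.88 rail xyz [-14.11   0.06   5.92] tilt 31.94 F(rail axes) [ 0.3 -0.2 -1.5] M [ 0.08  0.42 -0.02] grip 9.0
t 11.25 rail xyz [-11.17   0.06   5.91] tilt 31.94 F(rail axes) [-0.6 -0.4 -2.3] M [0.12 0.51 0.01] grip 9.1
```

```bash

python3 -m inch '[[0,0.05,0.031,0,0,0],[0,0.1,0.062,0,0,0],[0,0.1,0.062,0,0,0]]' >/dev/null; sh w.sh
python3 -m inch '[[0,0.03,0.019,0,0,0],[0,0.03,0.019,0,0,0]]' >/dev/null; sh w.sh
python3 -m inch '[[0,0.03,0.019,0,0,0],[0,0.03,0.019,0,0,0]]' >/dev/null; sh w.sh
python3 -m inch '[[0,0.03,0.019,0,0,0],[0,0.03,0.019,0,0,0]]' >/dev/null; sh w.sh

```

```text
t 11.62 rail xyz [-8.21  0.07  5.92] tilt 31.94 F(rail axes) [ 0.3  0.7 -0.9] M [0.08 0.51 0.02] grip 9.2
t 11.88 rail xyz [-7.39  0.08  5.93] tilt 31.94 F(rail axes) [ 0.2 -0.8 -2. ] M [ 0.08  0.46 -0.01] grip 8.9
t 12.12 rail xyz [-6.48  0.08  5.93] tilt 31.94 F(rail axes) [ 0.   0.5 -2.5] M [0.06 0.48 0.05] grip 8.9
t 12.38 rail xyz [-5.59  0.07  5.94] tilt 31.94 F(rail axes) [-0.3  0.3 -2.2] M [ 0.13  0.49 -0.  ] grip 8.8
```

```bash

python3 -m inch '[[0,0.03,0.019,0,0,0],[0,0.03,0.019,0,0,0]]' >/dev/null; sh w.sh
python3 -m inch '[[0,0.02,0.013,0,0,0],[0,0.02,0.013,0,0,0]]' >/dev/null; sh w.sh
python3 -m inch '[[0,0.02,0.013,0,0,0],[0,0.02,0.013,0,0,0]]' >/dev/null; sh w.sh

```

```text
t 12.62 rail xyz [-4.71  0.08  5.91] tilt 31.94 F(rail axes) [ 0.4 -0.5 -2.7] M [ 0.16  0.53 -0.03] grip 9.1
t 12.88 rail xyz [-4.16  0.08  5.88] tilt 31.93 F(rail axes) [-0.2 -0.  -2.1] M [0.18 0.44 0.  ] grip 9.3
t 13.12 rail xyz [-3.54  0.06  5.88] tilt 31.94 F(rail axes) [ 0.1 -0.1 -2.8] M [0.06 0.56 0.01] grip 9.1
```

```bash

python3 -m inch '[[0,0.02,0.013,0,0,0],[0,0.02,0.013,0,0,0]]' >/dev/null; sh w.sh
python3 -m inch '[[0,0.02,0.013,0,0,0],[0,0.02,0.013,0,0,0]]' >/dev/null; sh w.sh
python3 -m inch '[[0,0.02,0.013,0,0,0],[0,0.02,0.013,0,0,0]]' >/dev/null; sh w.sh

```

```text
t 13.38 rail xyz [-2.96  0.05  5.86] tilt 31.93 F(rail axes) [ 0.1 -0.2 -2.4] M [ 0.12  0.48 -0.  ] grip 9.0
t 13.62 rail xyz [-2.34  0.06  5.86] tilt 31.94 F(rail axes) [ 0.  -0.1 -3.2] M [0.06 0.47 0.05] grip 8.7
t 13.88 rail xyz [-1.8   0.05  5.82] tilt 31.93 F(rail axes) [-0.5  0.  -2. ] M [ 0.09  0.54 -0.05] grip 8.6
```

```bash

python3 -m inch '[[0,0.02,0.013,0,0,0],[0,0.02,0.013,0,0,0]]' >/dev/null; sh w.sh
python3 -m inch '[[0,0.02,0.013,0,0,0],[0,0.02,0.013,0,0,0]]' >/dev/null; sh w.sh
python3 -m inch '[[0,0.02,0.013,0,0,0],[0,0.02,0.013,0,0,0]]' >/dev/null; sh w.sh

```

```text
t 14.12 rail xyz [-1.29  0.04  5.74] tilt 31.92 F(rail axes) [-0.1  0.1 -2.4] M [ 0.12  0.6  -0.  ] grip 9.0
t 14.38 rail xyz [-0.74  0.05  5.7 ] tilt 31.91 F(rail axes) [-1.  -1.2 -2.6] M [0.06 0.69 0.08] grip 9.1
t 14.62 rail xyz [-0.17  0.05  5.69] tilt 31.91 F(rail axes) [-1.7 -0.4 -2.9] M [ 0.17  0.74 -0.03] grip 9.1
```

```bash

python3 -m inch '[[0,0.02,0.013,0,0,0],[0,0.02,0.013,0,0,0]]' >/dev/null; sh w.sh
python3 -m inch '[[0,0.02,0.013,0,0,0],[0,0.02,0.013,0,0,0]]' >/dev/null; sh w.sh

```

```text
t 14.88 rail xyz [0.44 0.05 5.68] tilt 31.91 F(rail axes) [-2.1 -0.6 -4. ] M [ 0.15  0.91 -0.01] grip 9.2
t 15.12 rail xyz [1.02 0.05 5.65] tilt 31.91 F(rail axes) [-2.6  0.3 -3.2] M [ 0.18  1.06 -0.01] grip 9.2
```

```bash
sed -i 's/^S=.*/S=np.array([522.1,46.2])+0.7*np.array([.978,-.208])/; s/16\.4\])/16.1])/' h.py; python3 - <<'E'
from h import *
where(-11.25)
for a in((-4.6,0,6.0,32),(-4.6,0,6,24),(-4.6,0,5.5,16),(-4.6,0,4.5,8),(-4.6,0,4,4)): plan(*tgt(*a,-11.25))
E
```

```text
t 15.12 rail xyz [-1.54  0.05  5.91] tilt 31.91 F(rail axes) [-2.6  0.3 -3.2] M [ 0.18  1.06 -0.01] grip 9.2
t 15.12 row [0.001, -0.103, -0.073, -0.019, -0.006, -0.01] n>= 0.1
t 15.12 row [0.001, -0.045, 0.396, 1.581, -0.007, -0.01] n>= 0.7
t 15.12 row [0.001, -0.063, 0.886, 3.181, -0.008, -0.009] n>= 1.5
t 15.12 row [0.0, -0.158, 1.388, 4.781, -0.008, -0.009] n>= 2.2
t 15.12 row [0.0, -0.23, 1.633, 5.581, -0.009, -0.009] n>= 2.6
```

```bash

python3 -m inch '[[0,-0.1,-0.07,0,0,0],[0,-0.1,-0.07,0,0,0],[0,-0.1,-0.07,0,0,0]]' >/dev/null; sh w.sh
python3 -m inch '[[0,0.03,0.23,0.8,0,0],[0,0.058,0.469,1.6,0,0],[0,0.058,0.469,1.6,0,0]]' >/dev/null; sh w.sh
python3 - <<'E'
from h import *
for a in((-4.6,0,6,24),(-4.6,0,5.5,16)): plan(*tgt(*a,-11.25))
E
```

```text
t 15.5 rail xyz [-4.08  0.1   6.49] tilt 31.99 F(rail axes) [ 0.1  0.2 -1.8] M [0.06 0.52 0.06] grip 9.0
t 15.88 rail xyz [-3.46 -0.03  6.33] tilt 24.02 F(rail axes) [-1.1 -0.4 -1.7] M [ 0.11  0.43 -0.05] grip 9.1
t 15.88 row [0.005, -0.047, -0.006, 0.003, -0.007, -0.013] n>= 0.0
t 15.88 row [0.005, 0.002, 0.482, 1.603, -0.008, -0.013] n>= 0.7
```

```bash

python3 -m inch '[[0,-0.02,0.24,0.8,0,0],[0,0,0.48,1.6,0,0],[0,0,0.48,1.6,0,0]]' >/dev/null; sh w.sh
python3 - <<'E'
from h import *
plan(*tgt(-4.8,0,4.5,9,-11.25))
E
```

```text
t 16.25 rail xyz [-5.09 -0.05  5.11] tilt 16.05 F(rail axes) [-0.5 -0.8 -2.6] M [0.05 0.29 0.05] grip 8.6
t 16.25 row [0.005, 0.058, 0.44, 1.409, -0.007, -0.01] n>= 0.7
```

```bash

python3 -m inch '[[0,0.03,0.22,0.7,0,0],[0,0.05,0.44,1.4,0,0],[0,0.05,0.44,1.4,0,0]]' >/dev/null; sh w.sh
python3 - <<'E'
from h import *
plan(*tgt(-4.8,0,4,4,-11.25));plan(*tgt(-9.25,0,4,4,-11.25))
f=grab_frame("wrist");cv2.imwrite("pics/i.png",cv2.resize(f["color"][100:300,70:400],(800,485)))
E
```

```text
t 16.62 rail xyz [-5.35 -0.01  4.23] tilt 9.05 F(rail axes) [-0.7  0.2 -2.2] M [-0.    0.14  0.  ] grip 9.0
t 16.62 row [0.003, 0.064, 0.308, 1.01, -0.007, -0.008] n>= 0.5
t 16.62 row [0.003, -0.112, 0.28, 1.01, -0.007, -0.008] n>= 0.5
```

View pics/i.png

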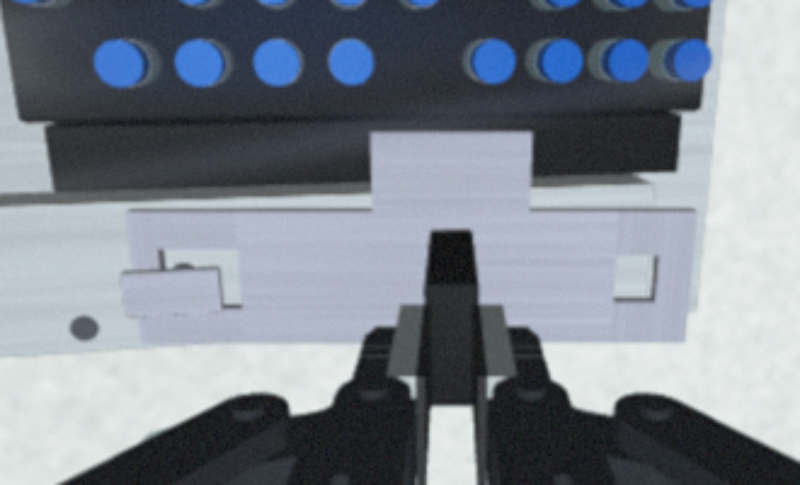

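The head now sits over the eye's end bar: head at (170,292), bar edge at x≈162, shank at (183,266). The eye is trapped under it. Next I'll go nearly level, slide back and lower.

```bash

python3 -m inch '[[0,0.03,0.15,0.5,0,0],[0,0.05,0.31,1,0,0],[0,0.05,0.31,1,0,0]]' >/dev/null; sh w.sh
python3 -m inch '[[0,-0.09,-0.006,0,0,0],[0,-0.17,-0.012,0,0,0],[0,-0.17,-0.012,0,0,0]]' >/dev/null; sh w.sh
python3 - <<'E'
from h import *
plan(*tgt(-9.25,0,4,4,-11.25));plan(*tgt(-9.25,0,2.5,2,-11.25));plan(*tgt(-9.25,0,1,1,-11.25));plan(*tgt(-9.25,0,0,0,-11.25))
E
```

```text
t 17.05 rail xyz [-5.37  0.05  4.  ] tilt 4.03 F(rail axes) [-0.7  0.3 -1.8] M [ 0.04  0.04 -0.02] grip 8.9
t 17.43 rail xyz [-9.8   0.11  4.44] tilt 3.96 F(rail axes) [-0.5 -0.6 -2.7] M [-0.    0.07  0.03] grip 8.7
t 17.43 row [-0.003, 0.02, 0.017, -0.007, -0.011, -0.004] n>= 0.0
t 17.43 row [-0.003, 0.037, 0.193, 0.393, -0.011, -0.004] n>= 0.2
t 17.43 row [-0.003, 0.041, 0.312, 0.593, -0.011, -0.004] n>= 0.3
t 17.43 row [-0.003, 0.046, 0.41, 0.793, -0.011, -0.004] n>= 0.4
```

```bash

python3 -m inch '[[0,0.03,0.1,0.2,0,0],[0,0.037,0.193,0.39,0,0],[0,0.037,0.193,0.39,0,0]]' >/dev/null; sh w.sh
python3 -m inch '[[0,0,0.06,0.1,0,0],[0,0,0.12,0.2,0,0],[0,0,0.12,0.2,0,0]]' >/dev/null; sh w.sh
python3 - <<'E'
from h import *
plan(*tgt(-9.25,0,0,0,-11.25))
E
```

```text
t 17.8 rail xyz [-8.83 -0.01  1.97] tilt 1.94 F(rail axes) [ 0.4 -0.4 -2.3] M [-0.01  0.02 -0.02] grip 9.0
t 18.18 rail xyz [-9.17  0.06  0.64] tilt 0.97 F(rail axes) [-0.2  0.7 -2. ] M [-0.01  0.   -0.01] grip 9.4
t 18.18 row [-0.0, 0.007, 0.082, 0.193, -0.011, -0.005] n>= 0.1
```

```bash

python3 -m inch '[[0,0,0.03,0.1,0,0],[0,0,0.07,0.19,0,0],[0,0,0.07,0.19,0,0]]' >/dev/null; sh w.sh
python3 -m inch '[[0,0,0.015,0,0,0],[0,0,0.015,0,0,0]]' >/dev/null; sh w.sh

```

```text
t 18.55 rail xyz [-9.34  0.06  0.37] tilt 0.03 F(rail axes) [-0.3  0.2 -1.6] M [-0.06 -0.03 -0.04] grip 9.1
t 18.8 rail xyz [-9.3   0.05  0.28] tilt 0.06 F(rail axes) [-1.1 -0.3  0.6] M [-0.06  0.11  0.02] grip 9.0
```

Contact with the rail: the weight is off the fingers. I'll release, back off straight up and check.

```bash

python3 -m inch '[[0,0,0,0,0,0],[0,0,0,0,0,0],[0,0,0,0,0,0],[0,0,0,0,0,0]]' 40
python3 -m inch '[[0,0,-0.5,0,0,0],[0,0,-1.5,0,0,0],[0,0,-3,0,0,0],[0,0,-5,0,0,0],[0,0,-5,0,0,0],[0,0,-5,0,0,0]]'
python3 - <<'E'
from h import *
f=grab_frame("wrist");P=cloud(f);np.savez("we.npz",**f)
cv2.imwrite("pics/j.png",cv2.resize(f["color"][130:330,70:400],(800,485)))
o=cut_out("wrist","plate")[0];m=o["pixels"]&(abs(P[...,2]-29)<6);q=P[m];A=np.c_[q[:,:2],np.ones(len(q))]
c=np.linalg.lstsq(A,q[:,2],rcond=None)[0];print(o["score"],m.sum(),"slope x,y",c[:2].round(4),"median z",np.median(q[:,2]))
E
```

```text
t: 19.3
tool_pos: [595.0, 30.7, 42.2]
tool_rot: [0.777, 0.629, 0.001, -0.0]
wrist_force: [0.2, 0.3, 0.2]
grip_width: 39.7
grip_force: 0.0
t: 20.05
tool_pos: [594.6, 30.6, 167.1]
tool_rot: [0.777, 0.629, 0.0, -0.0]
wrist_force: [-0.2, 0.1, 0.4]
grip_width: 39.7
grip_force: 0.0
0.7 5087 slope x,y [0.0015 0.0062] median z 29.21518070580538
```

View pics/j.png

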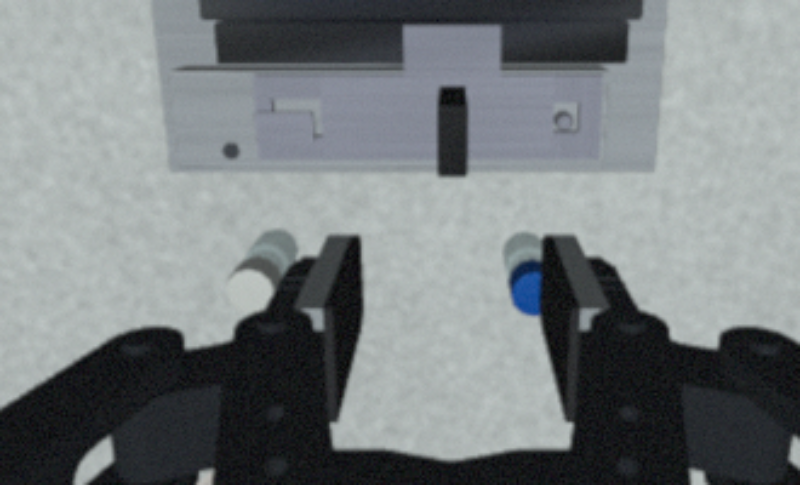

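The plate lies flat on the rail with its top at z≈29–30 mm. The pin shows through its hole at (563,118), and the eye is under the head at (290,118). The vials have not moved and the gripper is clear, so I'm handing in.

```bash
python3 -c "
from workcell import *
print(close_job())"
```

```text
the job is handed in; nothing more can be done
None
```

The latch plate lies flat on the rail, its eye under the stud head and the pin through its hole; it was released and handed in at about 20 s (limit 51 s), but the hand-in returned no verdict.

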